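Stand the fallen tip box back on its base and push it up to the vial rack

ROBOT

A 6-joint arm with a two-finger parallel gripper is mounted at the origin on the work surface; the furniture and walls round the work are solid. World frame = base frame: x ahead of the robot, y to its left, z up, the work surface at z = 0. Lengths are in m, angles in rad, forces in N, time in s.
With the tool pointing down it reaches from about 0.35 to 0.85 m from the base axis. Payload 8.1 kg.
Tool frame: the origin (TCP) lies on the centre line of the jaws, within the pads' length; the fingertips stand 14 mm ahead of it and the grasp point (between the pads) lies 5 mm behind it (tips_ahead is the distance from the TCP to the fingertips, in m); y points along the fingers, z is the direction in which the jaws open and shut, and the axes are right-handed (so a half turn about y gives the same grasp; the last joint's range is limited). The gripper opens to 85 mm and grips with 20 to 120 N. Pads are 22 mm wide; open, the fingers measure 114 mm over their backs; the gripper's body (76 mm by 85 mm) begins 54 mm behind the grasp point. The pads swing forward as they close: fully open they stand 13 mm farther back than shut.
Start: joints at [-0.085, 0.13, 1.488, -0, 1.523, -0.085], TCP at [0.6, 0, 0.245] pointing down, gripper open.
Joint ranges: [-2.96, 2.96], [-0.89, 2.26], [0.02, 2.5], [-1.34, 4.48], [0, 2.73], [-2.66, 2.66]. Speed limits (rad/s): [2.39, 2.39, 2.79, 3.14, 3.14, 3.14].

INTERFACE

Orientations are given as [roll, pitch, yaw] about the fixed x, y, z axes, in that order (R = Rz(yaw) Ry(pitch) Rx(roll)).
In Python, from plant import * gives the robot as it stands.
- The arm moves only by the tool send_rows, never from a script. Its arguments are lists of equal length, an entry for each row: "angular": the turn, a rotation vector about the tool's x, y, z in units of 6 degrees (1.0 is 6 degrees), a list of three; "delta_pos": the shift along the tool's x, y, z in units of 60 mm (1.0 is 60 mm), a list of three; "gripper": the closure, from 0 (fully open) to 1 (shut). In form: {"angular": [[ax, ay, az], ...], "delta_pos": [[x, y, z], ...], "gripper": [gripper, ...]}. A call has 1 to 5 rows; each row is the pose to reach, as a shift and turn from the pose measured when the call began, along the tool's axes at that moment; what a row does not reach only later rows make up. A row lasts 1/8 s, in which the tool goes at most 62.5 mm and 10.7 degrees, less where a joint would pass 70% of its speed; a pose out of reach is approached as far as the arm can. A call with a gripper value outside its range is refused whole. The fingers move at their own pace and stop on an object; "squeeze" is the grip in N (left out, the last holds). Time passes only in rows, so rows that repeat a pose let the fingers close. It gives the time, the measured TCP pose, the force and the opening at its end, in the units of the state.
- observe(): the state, without advancing time (a new reading comes with each control period).
- capture(name): name is "scene" or "side" or "wrist"; returns a dict with "frame" (400x640x3 uint8, red, green, blue), "depth" (400x640 float32, m along the optical axis (not along the pixel's ray), 0 where there is no reading), "fovy" (degrees; the focal length in pixels is half the picture's height over the tangent of half this angle, whatever the lens; pixels are square), "cx", "cy" (the principal point, pixels), "D" ([k1, k2, p1, p2, k3] as OpenCV has them; the pictures are not rectified), "rvec" (rotation vector, rad) and "tvec" (3), from world to camera coordinates, as OpenCV has them; the wrist camera has in their place "tool_from_camera" (4x4, takes a point from camera to tool coordinates, whose origin is the TCP and whose axes are the tool frame's). Camera axes: x right, y down, z forward; pixel columns grow to the right and rows downward; lengths in m; the calibration is good to about 2 mm. A picture is of the moment at which its call begins: read the wrist's pose just before it.
- sign_off(): hands the job in, once; it reports no verdict.
Trained networks look in the newest picture that a camera, given by its name, has taken for a name from the list of things; names that differ only in an ending like _2 or _b are one class to them, and where a whole thing is asked for, a point or a joint stands for the part that bears it (a point fixed in the world has none). Each returns a list of dicts, best first, with "p" (0 to 1); they miss things now and then, are a little off and sometimes report something else, mostly with a low value. They report only what shows in the picture. A call takes as long as a camera call. They do not tell look-alikes from the thing itself.
- boxes_of(camera, thing): "at" ([x, y, z] in m, in the coordinates of the camera as it stood for that picture, good to about 4 mm: the middle of the surface that is visible of it).
- spot_point(camera, thing): "at" ([x, y, z] in m, in the coordinates of the camera as it stood for that picture, good to about 4 mm: a listed point, or the origin of a listed thing).
The state is a dict: "clock": time; "joint_pos": joint angles; "joint_velocities": joint speeds; "effort": joint torques, N m; "tool_pos": TCP position; "tool_rot": TCP orientation; "force": force on the tool from outside, world axes, zero at the start; "wrist_torque": the same for the moment, N m; "finger_gap": finger opening in m.
Only numpy, scipy, OpenCV 4.12 (cv2) and the standard library are available. Lean on these libraries where they do the work, as an engineer would, in place of code of your own. Each camera call takes 0.05 s, during which the arm holds its last target.

TASK

The closed pipette-tip box has been knocked over and stands on one of its short ends. Without gripping or lifting it, push it over near its top so that it comes down on its base with the clear lid uppermost, then push it along the bench until the short end that leads is flush against the long side of the vial rack facing it, and come clear. Do not disturb the dropper bottle, the small beaker or the roll of film standing around.

Things in the scene. Friction and masses are not known exactly. Their poses are not given: they have to be found in the camera images.
- tips: Closed tip box, loose, 0.2 to 0.45 kg: blue box, clear lid that stays shut. 84 mm (x; 92 over lip and hinge) by 122 (y) by 78 high (z, with lid). Origin: centre of its underside; z points out through the lid top. At first it stands on the short end at y = -61 mm: y up, origin 61 mm and top edge 122 mm above the bench, base facing the rack within 0.2 rad. Friction on the bench about 0.5 to 0.7.
- rack: White open vial rack, fixed, 88 mm (x) by 168 (y) by 32 high, four vials in it (tops 54 mm up). Origin: centre of its underside. The long side at x = -44 mm faces the box; x points level away from the box. When the box is flush, its origin is at x = -105 mm in this frame, y within 60 mm of the middle, and the box's y lies along the rack's x.
- dropper: Amber dropper bottle with a black cap, loose, 30 mm across, 75 mm high, beside the box's path on the robot's side. Origin: centre of its underside. A bystander.
- beaker: Small glass beaker, loose, 50 mm across, 56 mm high, beside the box's path on the far side. Origin: centre of its underside. A bystander.
- film: White roll of sealing film standing on end, loose, 62 mm across, 50 mm high, on the robot's side behind the box. Origin: centre of its underside. A bystander.
- lid_push (a point): Point on the box's flat lid top (y = 45, z = 78 mm in its frame), at first 106 mm above the bench on the side away from the rack. Pushed level here towards the rack, the box pivots on its base's lower edge and after about 50 to 60 mm falls onto its base, reaching 122 mm ahead of that edge and stopping 35 to 85 mm short of the rack. Pushed low it only slides.
- rack_face (a point): Middle of the rack's long side that faces the tip box, 20 mm above the bench; the box's leading end is to be flush against this side.
Things that resemble listed ones, but are neither listed nor needed, are in the scene too. Several things look just like the tips: the one meant starts nearest to the robot's base.

How it is judged:
By the outcome, as a careful person would: the job done as asked, in the order asked, and still so for the second after the job is handed in, with the robot touching nothing.
It also fails if it takes over 48 s, if anything falls off the work surface, if the arm or the gripper's body presses on something with over 40 N, if the wrist force passes 120 N, or if a joint passes its speed limit or range.

## Working session

There is one attempt and no reset: what is moved stays moved. The work goes in short steps, Python scripts to look and compute and a tool call to move; the robot and the scene stay as the last step left them, time stands still between calls to the robot, and variables do not carry over. Pictures are saved under pics/ and viewed, and the job is handed in when it is done.

Besides the shell and the picture viewer there is one more tool, called as a command line: name --argument value ..., lists and objects as JSON in quotes. send_rows: Moves the arm, as the interface text tells. Its arguments: {"type":"object","properties":{"angular":{"type":"array"},"delta_pos":{"type":"array"},"gripper":{"type":"array"},"squeeze":{"type":"number"}},"required":["angular","delta_pos","gripper"]}

```bash
mkdir -p pics; cat > h.py <<'E'
from plant import *
import numpy as np, cv2
from scipy.spatial.transform import Rotation as Ro
def K(c):
    f=200/np.tan(np.radians(c['fovy'])/2); return np.array([[f,0,c['cx']],[0,f,c['cy']],[0,0,1.]])
def T(c):
    if 'rvec' in c:
        R=cv2.Rodrigues(np.array(c['rvec'],float))[0]; t=np.array(c['tvec'],float).ravel()
        M=np.eye(4); M[:3,:3]=R.T; M[:3,3]=-R.T@t; return M
    s=c['_s']; M=np.eye(4); M[:3,:3]=Ro.from_euler('xyz',s['tool_rot']).as_matrix(); M[:3,3]=s['tool_pos']; return M@np.array(c['tool_from_camera'])
def cap(n):
    s=observe(); c=capture(n); c['_s']=s; return c
def w(c,p): return (T(c)@np.append(p,1))[:3]
def cloud(c):
    d=c['depth']; v,u=np.nonzero(d>0)
    p=cv2.undistortPoints(np.stack([u,v],1).astype(np.float64)[:,None],K(c),np.array(c['D'],float))[:,0]
    z=d[v,u]; P=np.c_[p*z[:,None],z]; M=T(c); return P@M[:3,:3].T+M[:3,3],u,v
def save(c,n): cv2.imwrite('pics/'+n,c['frame'][...,::-1])
E
python3 - <<'E'
from h import *
print(observe())
for n in ['scene','side','wrist']:
    c=cap(n); save(c,n+'0.png'); print(n,T(c)[:3,3])
    for t in ['tips','rack','dropper','beaker','film']:
        print(t,'box',[(round(b['p'],2),w(c,b['at']).round(3).tolist()) for b in boxes_of(n,t)],'pt',[(round(b['p'],2),w(c,b['at']).round(3).tolist()) for b in spot_point(n,t)])
    for t in ['lid_push','rack_face']:
        print(t,[(round(b['p'],2),w(c,b['at']).round(3).tolist()) for b in spot_point(n,t)])
    np.save(n+'0.npy',c,allow_pickle=True)
E
```

```text
{'clock': 0.0, 'joint_pos': array([-8.54142974e-02,  1.31197730e-01,  1.48925555e+00, -1.04681630e-05,
        1.52299688e+00, -8.53753846e-02]), 'joint_velocities': array([-0.00038277,  0.00120966,  0.00010269,  0.00080581, -0.00034461,
        0.00021601]), 'effort': array([-1.90700346e-03, -5.69404185e+01, -5.00557995e+01, -2.19391650e-04,
        1.44415747e-02,  7.24149572e-05]), 'tool_pos': array([5.99484998e-01, 5.41782089e-05, 2.44235592e-01]), 'tool_rot': array([-1.57264796e+00,  1.47975700e-04, -1.57083487e+00]), 'force': array([-0.0822824 , -1.22650281,  0.6977726 ]), 'wrist_torque': array([-0.0040442 ,  0.00444276, -0.02294035]), 'finger_gap': 0.08534276070138083}
scene [0.25900364 0.56452037 0.67099195]
tips box [(0.8, [0.468, -0.065, 0.092]), (0.76, [0.647, -0.1, 0.089])] pt [(0.62, [0.699, -0.137, 0.06]), (0.57, [0.492, -0.056, 0.058])]
rack box [(0.81, [0.549, 0.153, 0.025])] pt [(0.8, [0.55, 0.141, -0.003])]
dropper box [(0.55, [0.389, 0.105, 0.043])] pt [(0.55, [0.389, 0.094, -0.001])]
beaker box [(0.65, [0.664, 0.059, 0.04])] pt [(0.82, [0.66, 0.053, 0.001])]
film 
[... 732 characters left out ...]
57, -0.126, 0.108]), (0.65, [0.624, -0.137, 0.108])]
rack_face [(0.91, [0.542, 0.099, 0.02]), (0.31, [0.337, -0.123, 0.002])]
wrist [0.59942059 0.07350372 0.37485493]
tips box [(0.91, [0.479, -0.058, 0.104]), (0.81, [0.651, -0.101, 0.124])] pt [(0.82, [0.69, -0.136, 0.061])]
rack box [(0.71, [0.555, 0.146, 0.032])] pt [(0.65, [0.549, 0.144, 0.0])]
dropper box [(0.74, [0.396, 0.096, 0.054])] pt []
beaker box [(0.74, [0.668, 0.051, 0.024])] pt [(0.79, [0.665, 0.049, 0.001])]
film box [(0.66, [0.349, -0.109, 0.049]), (0.41, [0.555, 0.14, 0.029])] pt [(0.89, [0.335, -0.122, -0.001])]
lid_push [(0.79, [0.62, -0.137, 0.105]), (0.17, [0.542, 0.104, 0.025])]
rack_face [(0.89, [0.539, 0.102, 0.024])]
```

```bash
python3 - <<'E'
from h import *
def ld(n): return np.load(n+'0.npy',allow_pickle=True).item()
P=[]
for n in ['scene','side','wrist']:
    c=ld(n); p,u,v=cloud(c); P.append(p)
    R=(p[:,0]>.2)&(p[:,0]<.9)&(abs(p[:,1])<.35)
    # topdown
P=np.vstack(P)
im=np.zeros((600,700),np.uint8)
# topdown map: x right 0.25..0.8, y up -0.3..0.3
s=1000
for z0,z1,lab in [(0.112,0.132,'top box'),(0.026,0.038,'rack?')]:
    m=(P[:,2]>z0)&(P[:,2]<z1); q=P[m]
    for name,a in [('near',(.40,.57,-.16,0)),('far',(.57,.78,-.25,0)),('rack',(.44,.68,.05,.26))]:
        k=(q[:,0]>a[0])&(q[:,0]<a[1])&(q[:,1]>a[2])&(q[:,1]<a[3]); 
        if k.sum()>50:
            r=cv2.minAreaRect(q[k][:,:2].astype(np.float32)*1000); print(lab,name,k.sum(),r)
m=(P[:,2]>0.01)&(P[:,2]<.2)
x=((P[m][:,0]-.25)*s).astype(int); y=((.3-P[m][:,1])*s).astype(int)
ok=(x>=0)&(x<700)&(y>=0)&(y<600)
o=np.argsort(P[m][:,2][ok]); im[y[ok][o],x[ok][o]]=(P[m][:,2][ok][o]*1200+40).clip(0,255)
cv2.imwrite('pics/top0.png',cv2.applyColorMap(im,cv2.COLORMAP_JET))
E
```

```text
top box near 5353 ((475.60333251953125, -89.83346557617188), (80.78314971923828, 87.48693084716797), 67.13801574707031)
top box far 6468 ((658.1889038085938, -137.3555908203125), (80.4509506225586, 89.1937484741211), 4.1754841804504395)
rack? near 754 ((475.8564758300781, -89.0743408203125), (79.80094909667969, 87.50331115722656), 66.70649719238281)
rack? far 634 ((636.3424072265625, -161.00485229492188), (163.08016967773438, 76.13043975830078), 73.63983154296875)
rack? rack 9261 ((578.5314331054688, 132.04576110839844), (107.09059143066406, 239.77444458007812), 69.67729949951172)
```

View pics/scene0.png

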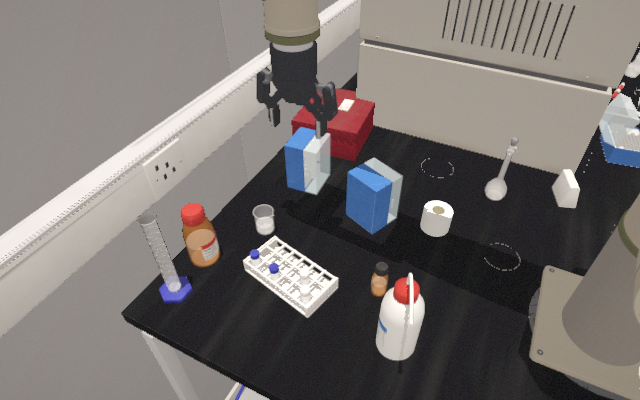

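View pics/wrist0.png

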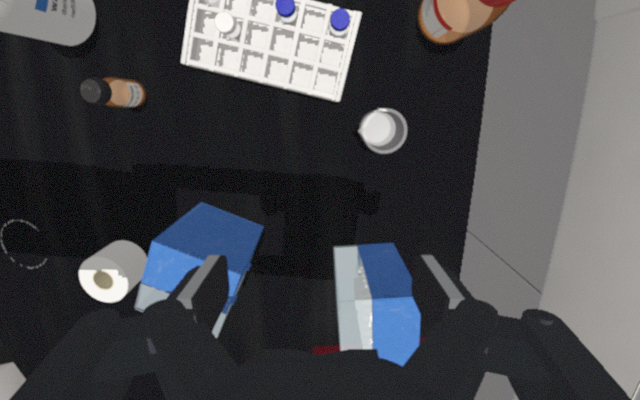

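View pics/top0.png

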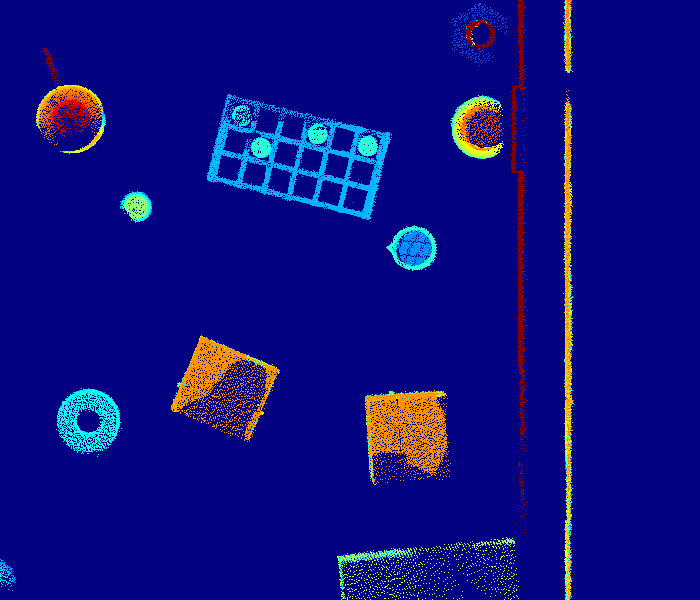

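```bash
python3 - <<'E'
import cv2
a=cv2.imread('pics/scene0.png')[110:260,260:460]; cv2.imwrite('pics/crop0.png',cv2.resize(a,None,fx=4,fy=4,interpolation=cv2.INTER_CUBIC))
E
```

```text
(no output)
```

View pics/crop0.png

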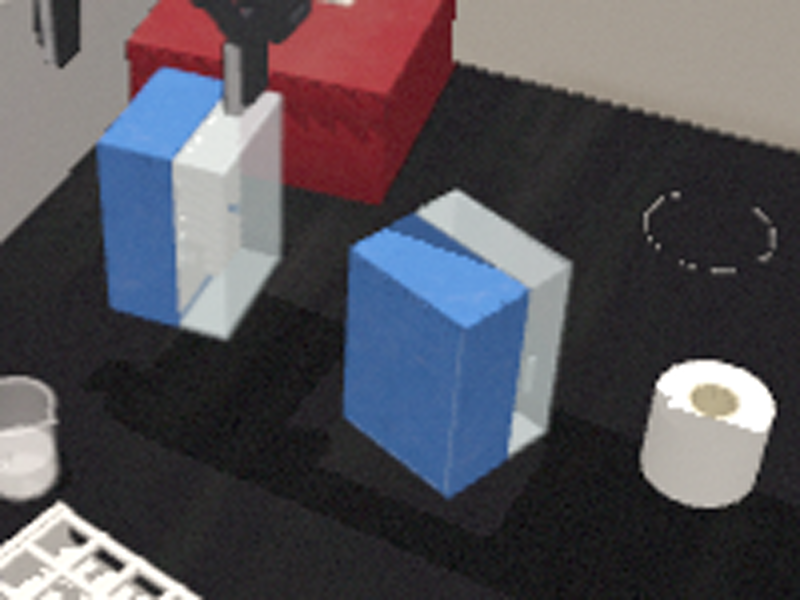

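send_rows --angular '[[0,1.3,0],[0,2.6,0],[0,3.9,0],[0,3.9,0],[0,3.9,0]]' --delta_pos '[[0.6,0,-0.55],[1.2,0,-1.1],[1.8,0,-1.7],[2.4,0,-2.25],[2.75,0,-2.6]]' --gripper '[0.45,0.45,0.45,0.45,0.45]'

```text
clock: 2.58
tool_pos: [0.4426, -0.1664, 0.2455]
tool_rot: [-1.57, -0.0, -1.981]
force: [0.6, -1.0, 0.2]
finger_gap: 0.0471
```

The look-alikes are at scene pixels (373,197), 0.48 m from the base, and (308,160), 0.67 m. The nearer one is meant. In the crop it stands on a short end with its blue base towards the rack and its clear lid away from it.

send_rows --angular '[[0,0,0],[0,0,0],[0,0,0],[0,0,0]]' --delta_pos '[[0,0.8,0],[0,1.6,0],[0,2.1,0],[0,2.1,0]]' --gripper '[0.45,0.45,0.45,0.45]'

```text
clock: 3.08
tool_pos: [0.4406, -0.1655, 0.117]
tool_rot: [-1.576, -0.0, -1.981]
force: [1.0, -0.6, 0.8]
finger_gap: 0.047
```

```bash
python3 - <<'E'
from h import *
print(observe()['tool_pos'],observe()['force'])
a=cap('scene'); b=cap('wrist'); s=cap('side')
f=lambda c:cv2.resize(c['frame'][100:300,200:520,::-1],None,fx=2.4,fy=1.5*1.6)
cv2.imwrite('pics/s1.png',cv2.resize(a['frame'][80:280,230:500,::-1],None,fx=2.9,fy=2.9)); save(b,'w1.png')
# finger tips: points of cloud around tool
for c in (a,s,b):
    p,u,v=cloud(c); t=c['_s']; R=Ro.from_euler('xyz',t['tool_rot']).as_matrix()
    q=(p-t['tool_pos'])@R
    m=(abs(q[:,2])<.06)&(q[:,0]>-.014)&(q[:,0]<.03)&(abs(q[:,1])<.08)
    print(m.sum(), q[m][:,1].max() if m.any() else None, np.percentile(q[m][:,1],[99]) if m.any() else '')
E
```

```text
[ 0.4406287  -0.16547456  0.11698503] [ 1.01834519 -0.55168184  0.77612829]
935 0.011883416558531803 [0.00917244]
771 0.009516960507151688 [0.00748414]
31432 0.011658928559719568 [0.00322118]
```

View pics/s1.png

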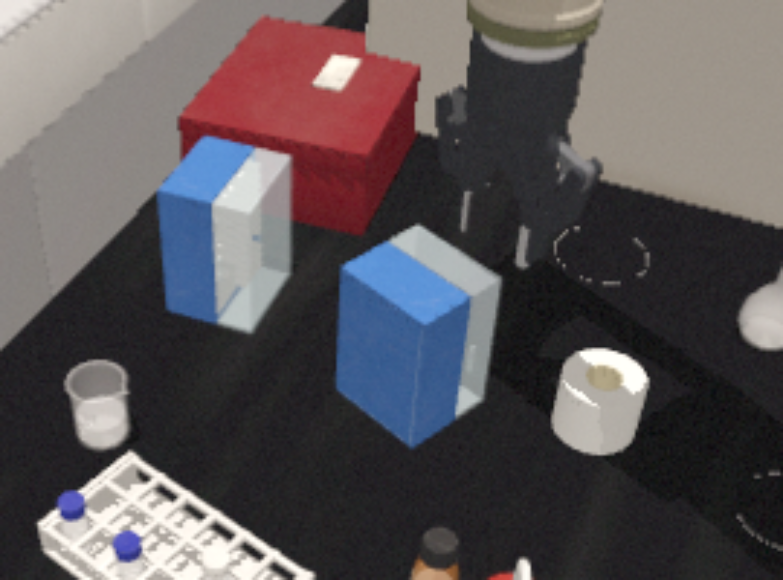

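View pics/w1.png

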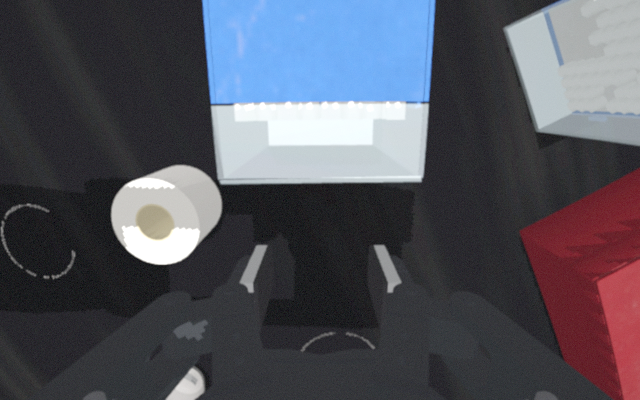

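Scene view: the fingers are behind the lid. Wrist view: the lid edge is at rows 180-184, square to the fingers and centred at about column 320. Starting the push.

send_rows --angular '[[0,0,0],[0,0,0],[0,0,0],[0,0,0],[0,0,0]]' --delta_pos '[[-0.3,0,0],[-0.5,0,0],[-0.65,0,0],[-0.8,0,0],[-0.95,0,0]]' --gripper '[0.45,0.45,0.45,0.45,0.45]'

```text
clock: 3.85
tool_pos: [0.4668, -0.1143, 0.1215]
tool_rot: [-1.567, -0.001, -1.98]
force: [-0.7, -2.2, 2.4]
finger_gap: 0.0469
```

```bash
python3 - <<'E'
from h import *
print(observe()['tool_pos'],observe()['force'])
a=cap('scene')
cv2.imwrite('pics/s2.png',cv2.resize(a['frame'][80:280,230:500,::-1],None,fx=2.9,fy=2.9))
E
```

```text
[ 0.46676155 -0.11432552  0.12154975] [-0.72974023 -2.20446388  2.36809174]
```

View pics/s2.png

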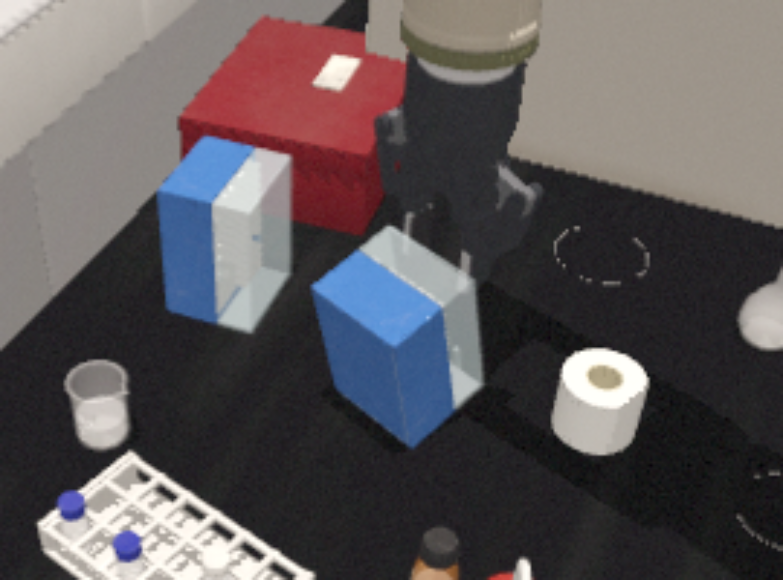

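The box is tilting about its lower edge without sliding (front corner still at crop pixel (412,443)). Continuing.

send_rows --angular '[[0,0,0],[0,0,0],[0,0,0],[0,0,0],[0,0,0]]' --delta_pos '[[-0.15,0,0],[-0.25,0,0],[-0.35,0,0],[-0.45,0,0],[-0.5,0,0]]' --gripper '[0.45,0.45,0.45,0.45,0.45]'

```text
clock: 4.53
tool_pos: [0.479, -0.0854, 0.1212]
tool_rot: [-1.568, 0.0, -1.98]
force: [-0.0, 0.3, 0.3]
finger_gap: 0.0468
```

```bash
python3 - <<'E'
from h import *
print(observe()['tool_pos'],observe()['force'])
a=cap('scene')
cv2.imwrite('pics/s3.png',cv2.resize(a['frame'][80:280,230:500,::-1],None,fx=2.9,fy=2.9))
E
```

```text
[ 0.47898902 -0.08537199  0.12120545] [-0.02039119  0.30622922  0.32426108]
```

View pics/s3.png

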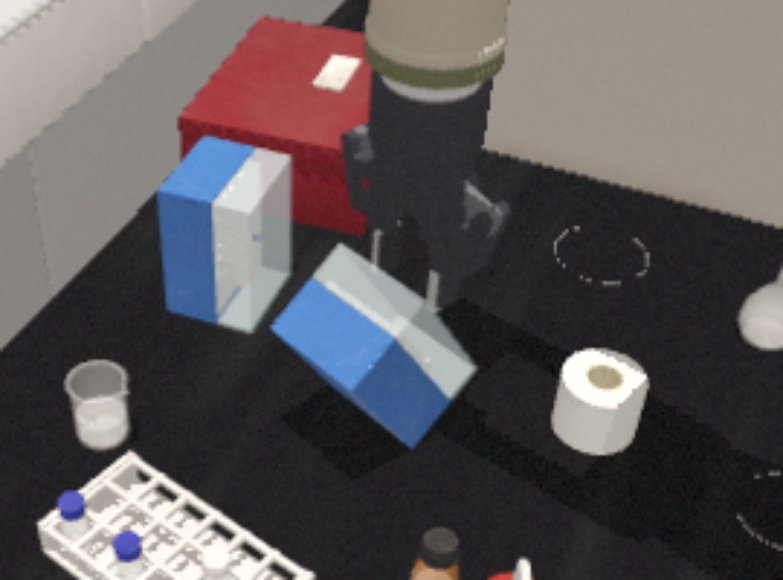

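It has passed the balance point and is falling free (force about 0). I'm backing off.

send_rows --angular '[[0,0,0],[0,0,0],[0,0,0],[0,0,0]]' --delta_pos '[[0.3,-0.2,0],[0.6,-0.4,0],[0.8,-0.5,0],[0.8,-0.5,0]]' --gripper '[0.45,0.45,0.45,0.45]'

```text
clock: 5.08
tool_pos: [0.4599, -0.1305, 0.152]
tool_rot: [-1.566, 0.0, -1.982]
force: [0.1, 1.0, -0.2]
finger_gap: 0.0474
```

```bash
python3 - <<'E'
from h import *
P=[]
for n in ['scene','side','wrist']:
    c=cap(n); p,u,v=cloud(c); P.append(p)
    if n!='side': save(c,n+'4.png')
    print(n,[(t,[(round(b['p'],2),w(c,b['at']).round(3).tolist()) for b in spot_point(n,t)]) for t in ['tips','rack','rack_face','dropper','beaker']])
P=np.vstack(P)
m=(P[:,2]>0.01)&(P[:,2]<.11)
k=(P[:,2]>.07)&(P[:,2]<.086)&(P[:,0]>.44)&(P[:,0]<.6)&(P[:,1]>-.08)&(P[:,1]<.1)
print(k.sum(),cv2.minAreaRect(P[k][:,:2].astype(np.float32)*1000))
im=np.zeros((600,600),np.uint8)
x=((P[m][:,0]-.35)*2000).astype(int); y=((.2-P[m][:,1])*2000).astype(int)
ok=(x>=0)&(x<600)&(y>=0)&(y<600)
o=np.argsort(P[m][:,2][ok]); im[y[ok][o],x[ok][o]]=(P[m][:,2][ok][o]*1800+40).clip(0,255)
cv2.imwrite('pics/top4.png',cv2.applyColorMap(im,cv2.COLORMAP_JET))
E
```

```text
scene [('tips', [(0.95, [0.516, 0.005, -0.001]), (0.66, [0.698, -0.138, 0.063]), (0.38, [0.34, -0.118, -0.002])]), ('rack', [(0.81, [0.553, 0.141, -0.004])]), ('rack_face', [(0.94, [0.537, 0.098, 0.019])]), ('dropper', [(0.92, [0.388, 0.094, -0.002])]), ('beaker', [(0.6, [0.661, 0.051, 0.004])])]
side [('tips', [(0.87, [0.695, -0.135, 0.065]), (0.66, [0.514, 0.002, 0.001])]), ('rack', [(0.86, [0.551, 0.148, -0.0]), (0.38, [0.339, -0.124, -0.0])]), ('rack_face', [(0.69, [0.541, 0.101, 0.018])]), ('dropper', [(0.78, [0.39, 0.093, 0.003])]), ('beaker', [(0.87, [0.662, 0.054, 0.002])])]
wrist [('tips', [(0.88, [0.514, 0.001, 0.004]), (0.6, [0.694, -0.133, 0.061])]), ('rack', []), ('rack_face', []), ('dropper', []), ('beaker', [(0.4, [0.338, -0.119, 0.001])])]
16907 ((514.2940063476562, 2.6240921020507812), (124.17072296142578, 86.89371490478516), 67.43987274169922)
```

View pics/scene4.png

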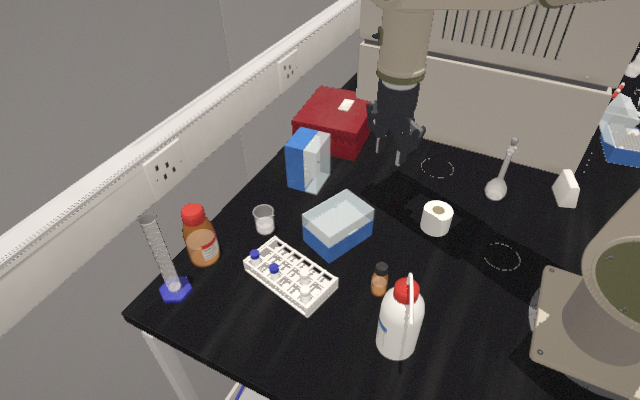

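View pics/top4.png

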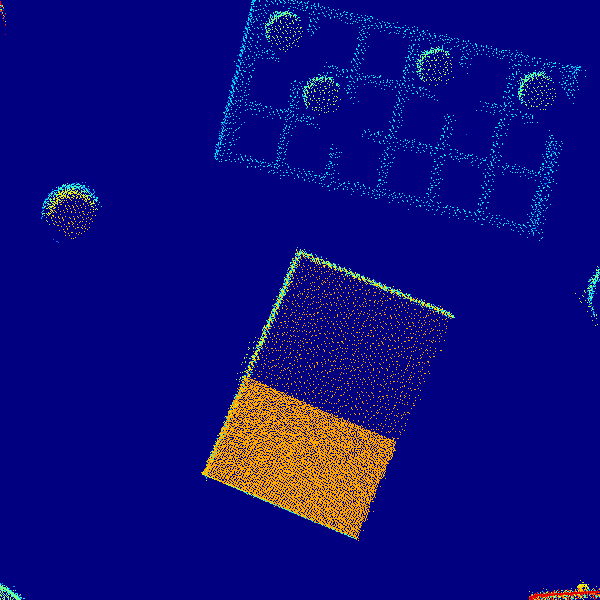

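View pics/wrist4.png

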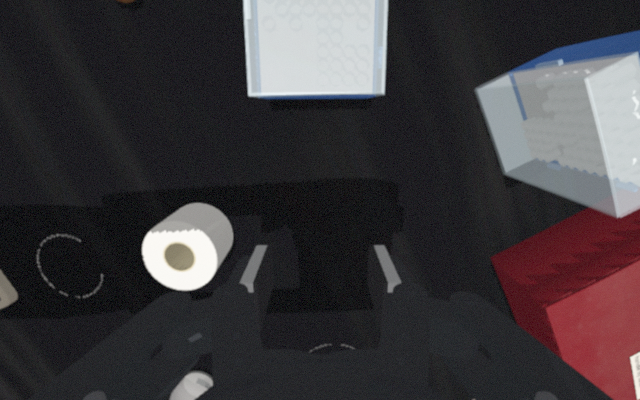

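The box lies on its base with the lid up, centre (0.514, 0.003) and axis 67.3°. The rack normal is 76.7°, and the gap is about 40 mm. I'll push with the fingers turned to the rack's angle.

send_rows --angular '[[0,-0.9,0],[0,-1.7,0],[0,-1.7,0],[0,-1.7,0],[0,-1.7,0]]' --delta_pos '[[-0.3,0.5,0.25],[-0.5,1.0,0.25],[-0.7,1.5,0.25],[-0.7,1.78,0.25],[-0.7,1.78,0.25]]' --gripper '[0.57,0.57,0.57,0.57,0.57]'

```text
clock: 6.6
tool_pos: [0.4894, -0.0967, 0.0433]
tool_rot: [-1.571, -0.0, -1.802]
force: [0.4, -0.5, 0.4]
finger_gap: 0.0368
```

```bash
python3 - <<'E'
from h import *
s=observe();print(s['tool_pos'],s['tool_rot'],s['force'],s['finger_gap'])
c=cap('wrist');save(c,'w5.png')
def ld(n): return np.load(n+'0.npy',allow_pickle=True).item()
P=np.vstack([cloud(ld(n))[0] for n in ['scene','side','wrist']])
# rack face: points z .026-.036, in rotated frame
a=np.radians(76.7)
for it in range(4):
    n=np.array([np.cos(a),np.sin(a)]);l=np.array([n[1],-n[0]])
    q=P[(P[:,2]>.024)&(P[:,2]<.034)]; d=q[:,:2]@n; t=q[:,:2]@l
    m=(d>.21)&(d<.235)&(t>.43)&(t<.58)
    b=[np.percentile(d[m][(t[m]>x)&(t[m]<x+.01)],5) for x in np.arange(.44,.57,.01)]
    k=np.polyfit(np.arange(.445,.575,.01),b,1); a-= k[0]; print(np.degrees(a),np.median(b),k)
E
```

```text
[ 0.48943601 -0.09672071  0.04328602] [-1.57080416e+00 -2.34928010e-05 -1.80197121e+00] [ 0.35554332 -0.51712692  0.41524187] 0.03680576885996648
76.99660674653835 0.2221282117476181 [-0.00517676  0.22479722]
77.58953541672774 0.21964017006514236 [-0.01034856  0.22485842]
78.81145263642038 0.21453328672444102 [-0.02132648  0.22531595]
75.0470061900103 0.21142970701380037 [0.06570199 0.182609  ]
```

View pics/w5.png

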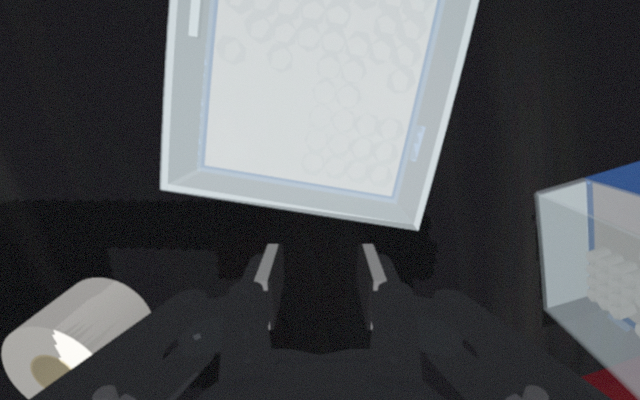

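send_rows --angular '[[0,0,0],[0,0,0],[0,0,0],[0,0,0],[0,0,0]]' --delta_pos '[[-0.25,0,0],[-0.4,0,0],[-0.55,0,0],[-0.7,0,0],[-0.85,0,0]]' --gripper '[0.57,0.57,0.57,0.57,0.57]'

```text
clock: 7.28
tool_pos: [0.5024, -0.0469, 0.0447]
tool_rot: [-1.568, -0.0, -1.802]
force: [-0.5, -2.1, 1.1]
finger_gap: 0.0367
```

```bash
cat > m.py <<'E'
from h import *
import sys
s=observe();print(s['tool_pos'],s['tool_rot'],s['force'])
n=np.array([np.cos(np.radians(76.5)),np.sin(np.radians(76.5))]);l=np.array([n[1],-n[0]])
print('tcp n,l',s['tool_pos'][:2]@n,s['tool_pos'][:2]@l)
P=[]
for k in ['scene','side']:
    c=cap(k);P.append(cloud(c)[0])
    if k=='scene': cv2.imwrite('pics/%s.png'%sys.argv[1],cv2.resize(c['frame'][130:330,200:460,::-1],None,fx=3,fy=3))
    print(k,[(t,[(round(b['p'],2),w(c,b['at']).round(3).tolist()) for b in spot_point(k,t)]) for t in ['tips','rack','dropper','beaker','film']])
P=np.vstack(P)
q=P[(P[:,2]>.07)&(P[:,2]<.086)&(P[:,0]>.44)&(P[:,0]<.62)&(P[:,1]>-.055)&(P[:,1]<.12)]
r=cv2.minAreaRect(q[:,:2].astype(np.float32)*1000);print(len(q),r,(cv2.boxPoints(r)/1000@n).round(4))
q=P[(P[:,2]>.024)&(P[:,2]<.036)]; d=q[:,:2]@n;t=q[:,:2]@l;m=(d>.205)&(d<.24)&(t>.43)&(t<.58)
print('rack face',[np.percentile(d[m][(t[m]>x)&(t[m]<x+.02)],4).round(4) for x in np.arange(.43,.57,.02) if ((t[m]>x)&(t[m]<x+.02)).any()])
E
python3 m.py s6
```

```text
[ 0.50235585 -0.04692402  0.04469607] [-1.56827327e+00 -2.48287502e-04 -1.80213734e+00] [-0.4931118  -2.06604022  1.1305067 ]
tcp n,l 0.07164513481827593 0.4994299098177919
scene [('tips', [(0.93, [0.519, 0.028, -0.004]), (0.59, [0.698, -0.136, 0.059])]), ('rack', [(0.91, [0.553, 0.143, -0.002])]), ('dropper', [(0.97, [0.391, 0.094, -0.002]), (0.5, [0.34, -0.116, -0.006])]), ('beaker', [(0.81, [0.662, 0.054, 0.001])]), ('film', [(0.75, [0.343, -0.12, -0.005])])]
side [('tips', [(0.94, [0.7, -0.135, 0.063]), (0.62, [0.517, 0.024, 0.001])]), ('rack', [(0.73, [0.549, 0.142, 0.001])]), ('dropper', [(0.92, [0.384, 0.092, 0.002])]), ('beaker', [(0.92, [0.663, 0.054, 0.003])]), ('film', [(0.95, [0.336, -0.124, 0.002]), (0.16, [0.551, 0.143, -0.001])])]
4079 ((517.8872680664062, 13.277427673339844), (152.89532470703125, 102.63631439208984), 75.80294799804688) [0.058  0.0567 0.2096 0.2109]
rack face [np.float64(0.2244), np.float64(0.2064), np.float64(0.2084), np.float64(0.2079), np.float64(0.2072), np.float64(0.2069), np.float64(0.2241)]
```

View pics/s6.png

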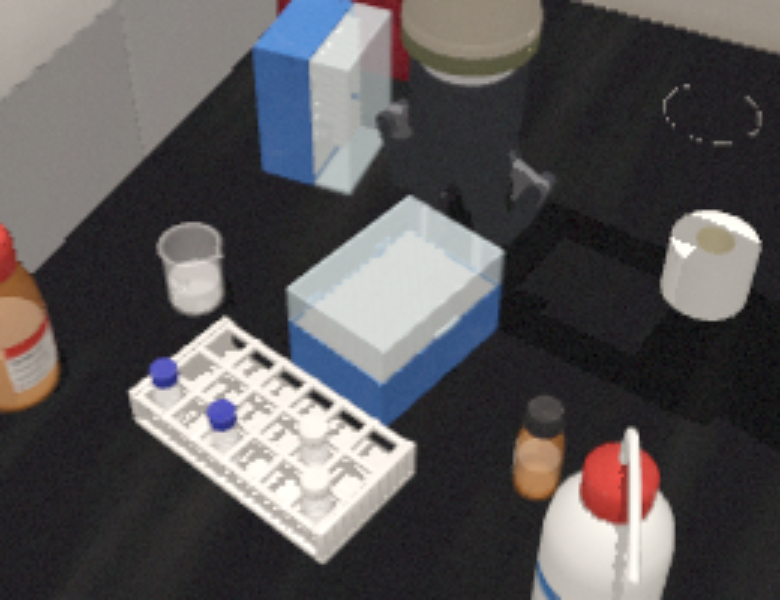

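Aligned and about 15 mm short of the rack (box's front corner at crop pixel (385,420)). Continuing gently.

send_rows --angular '[[0,0,0],[0,0,0],[0,0,0]]' --delta_pos '[[-0.08,0,0],[-0.15,0,0],[-0.21,0,0]]' --gripper '[0.57,0.57,0.57]'

```text
clock: 8.25
tool_pos: [0.505, -0.0352, 0.0446]
tool_rot: [-1.569, -0.0, -1.802]
force: [-0.2, -2.7, 0.2]
finger_gap: 0.0366
```

send_rows --angular '[[0,0,0],[0,0,0]]' --delta_pos '[[-0.04,0,0],[-0.06,0,0]]' --gripper '[0.57,0.57]'

```text
clock: 8.5
tool_pos: [0.5057, -0.0322, 0.0447]
tool_rot: [-1.569, -0.002, -1.802]
force: [-4.6, -9.6, 4.7]
finger_gap: 0.0366
```

```bash
python3 m.py s7
```

```text
[ 0.50569086 -0.03218767  0.04470354] [-1.56884916 -0.001834   -1.80198174] [-4.57030414 -9.56590144  4.70635826]
tcp n,l 0.08675286824271913 0.4992326451024443
scene [('tips', [(0.89, [0.522, 0.042, -0.004]), (0.73, [0.391, 0.095, -0.002]), (0.7, [0.698, -0.138, 0.06])]), ('rack', [(0.61, [0.552, 0.142, -0.003])]), ('dropper', [(0.66, [0.39, 0.093, -0.002])]), ('beaker', [(0.76, [0.661, 0.053, 0.002]), (0.2, [0.517, 0.045, -0.002])]), ('film', [(0.75, [0.341, -0.121, -0.004])])]
side [('tips', [(0.92, [0.698, -0.134, 0.066]), (0.8, [0.518, 0.036, -0.002])]), ('rack', [(0.97, [0.551, 0.145, 0.0])]), ('dropper', [(0.81, [0.387, 0.093, 0.006])]), ('beaker', [(0.67, [0.658, 0.055, 0.002])]), ('film', [(0.96, [0.336, -0.123, 0.002])])]
4201 ((518.7879638671875, 29.229793548583984), (149.51576232910156, 101.74677276611328), 77.85736083984375) [0.0736 0.076  0.2255 0.2231]
rack face [np.float64(0.2155), np.float64(0.2078), np.float64(0.2213), np.float64(0.2213), np.float64(0.2216), np.float64(0.2224), np.float64(0.224)]
```

View pics/s7.png

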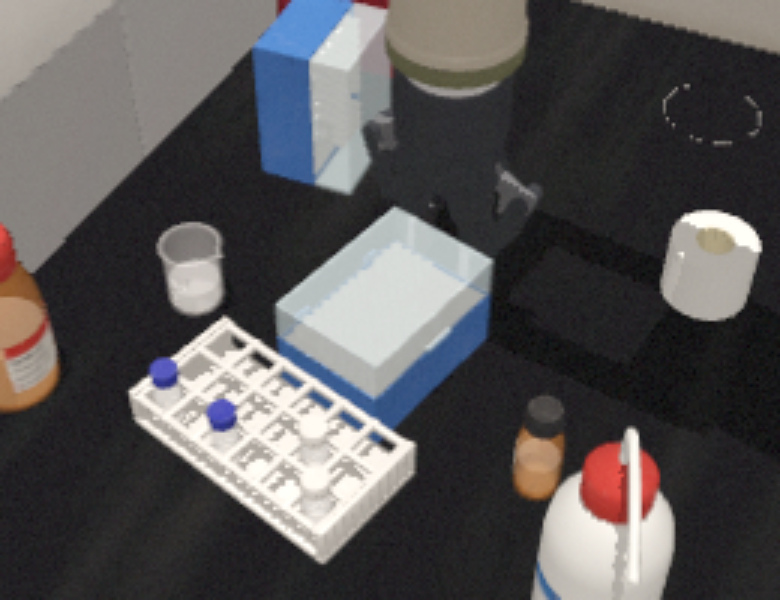

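Force is up to 10.6 N, so it's in contact. One more small press should seat both corners.

send_rows --angular '[[0,0,0],[0,0,0],[0,0,0]]' --delta_pos '[[-0.03,0,0],[-0.03,0,0],[-0.03,0,0]]' --gripper '[0.57,0.57,0.57]'

```text
clock: 9.48
tool_pos: [0.5057, -0.0321, 0.0449]
tool_rot: [-1.569, -0.004, -1.803]
force: [-5.2, -10.8, 5.6]
finger_gap: 0.0365
```

send_rows --angular '[[0,0,0],[0,0,0],[0,0,0],[0,0,0],[0,0,0]]' --delta_pos '[[0.15,0,0],[0.5,0,0],[0.9,-0.3,0],[1.2,-1.2,0],[1.2,-2.0,0]]' --gripper '[0.57,0.57,0.57,0.57,0.57]'

```text
clock: 10.1
tool_pos: [0.4885, -0.1025, 0.1665]
tool_rot: [-1.57, -0.004, -1.804]
force: [1.1, -0.1, 0.9]
finger_gap: 0.0368
```

```bash
cat > m2.py <<'E'
from h import *
import sys
s=observe();print(s['tool_pos'],s['force'])
n=np.array([np.cos(np.radians(76.5)),np.sin(np.radians(76.5))]);l=np.array([n[1],-n[0]])
P=[]
for k in ['scene','side','wrist']:
    c=cap(k);p,u,v=cloud(c);P.append(p);save(c,k+sys.argv[1]+'.png')
    q=p[(p[:,2]>.0)&(p[:,2]<.086)&(p[:,1]<.2)]; q=q[q[:,2]>.074]
    d=q[:,:2]@n;t=q[:,:2]@l; m=(d>.08)&(d<.24)&(t>.44)&(t<.56)
    if m.sum()>50:
        r=cv2.minAreaRect(q[m][:,:2].astype(np.float32)*1000); b=cv2.boxPoints(r)/1000
        print(k,m.sum(),r,'n',(b@n).round(4),'l',(b@l).round(4))
    if k=='scene': cv2.imwrite('pics/c%s.png'%sys.argv[1],cv2.resize(c['frame'][180:320,230:400,::-1],None,fx=4.2,fy=4.2,interpolation=cv2.INTER_CUBIC))
E
python3 m2.py 8
```

```text
[ 0.48854769 -0.10254218  0.1665297 ] [ 1.07312355 -0.07980967  0.90221702]
scene 1972 ((516.2085571289062, 42.4420166015625), (124.2967529296875, 85.42806243896484), 76.76875305175781) n [0.0994 0.0998 0.2241 0.2237] l [0.4496 0.535  0.5345 0.449 ]
side 1727 ((516.2084350585938, 41.28673553466797), (124.21394348144531, 86.22770690917969), 76.89276885986328) n [0.0983 0.0988 0.2231 0.2225] l [0.4496 0.5358 0.535  0.4488]
wrist 11233 ((508.0526123046875, 9.94308853149414), (54.89957046508789, 84.2472915649414), 77.06305694580078) n [0.1004 0.1012 0.1561 0.1553] l [0.4498 0.5341 0.5335 0.4493]
```

View pics/c8.png

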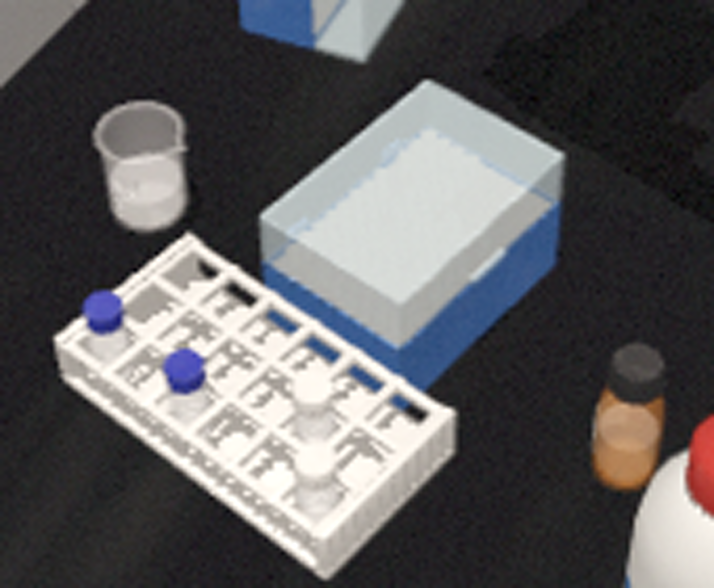

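View pics/wrist8.png

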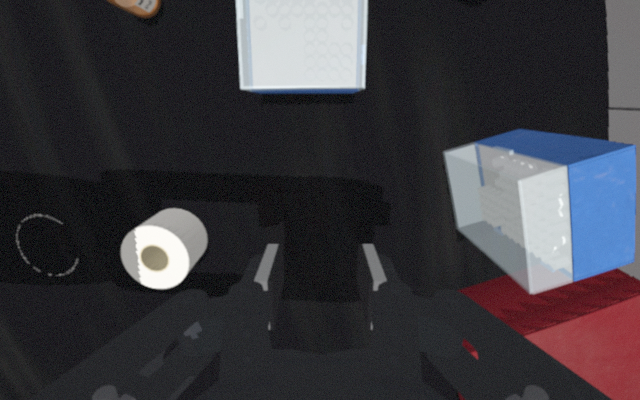

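Crop: the blue leading end touches the rack's near side along its whole length, from (265,265) to (425,385), with no wedge of dark bench visible. The beaker, dropper and film stand where they were, and the arm is clear.

```bash
python3 - <<'E'
from h import *
print(sign_off(), observe()['clock'])
E
```

```text
the job is handed in; nothing more can be done
the job is handed in; nothing more can be done
```

The tip box now lies on its base with the lid up, its leading short end flush against the vial rack's long side. I handed the job in at about 10.3 s, with the arm clear.

- **Which box:** I used the look-alike nearest the robot's base, 0.48 m away; the other stands about 0.67 m away.
- **Tipping:** I pushed level at the lid point with two half-closed fingers. The box pivoted on its lower edge without sliding and fell onto its base.
- **Pushing:** I turned the fingers to the rack's angle, which rotated the box about 10° during the push. I pushed until the wrist force rose to about 13 N, and a last small press moved it no further.
- **Final position:** The box axis is at 76.8–77.1°, against about 76.4–76.7° for the rack normal. Its leading end is at 0.223–0.224 m along that normal and the rack face at about 0.222 m, which agrees within calibration. The box sits about 8 mm from the rack's middle.
- **Bystanders:** The dropper bottle and the beaker were last measured during the final push, within a few millimetres of their starting positions. The last pictures show them and the film roll standing as before.
- **Check that failed:** A script refining the rack's angle from the depth data drifted the wrong way because of a sign error. I dropped it and used its first estimate plus the directly measured rack edge.

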